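# Fit the juicer's reamer and press it to run

### The arm

A 7-joint arm with a two-finger parallel gripper is mounted at the origin on the work surface. World frame = base frame: x ahead of the robot, y to its left, z up, the work surface at z = 0. Lengths are in m, angles in rad, forces in N, time in s.
With the tool pointing down it reaches from about 0.425 to 0.875 m from the base axis. Payload 4.7 kg.
Tool frame: the origin (TCP) lies at the very end of the fingers, on their centre line; the grasp point (between the pads) lies 19 mm behind it; y points along the fingers, z is the direction in which the jaws open and shut, and the axes are right-handed (so a half turn about y gives the same grasp; the last joint's range is limited). The gripper opens to 87 mm and grips with 3 to 60 N. Pads are 19 mm wide; open, the fingers measure 117 mm over their backs; the gripper's body (75 mm by 190 mm) begins 51 mm behind the grasp point.
Start: joints at [-1.097, 0.321, -0.07, 1.45, 0.023, 1.371, -0.057], TCP at [0.288, 0.582, 0.223] pointing down, gripper open.
Joint ranges: [-2.86, 2.86], [-0.3, 2.09], [-1.38, 1.24], [0.06, 2.45], [-1.56, 4.7], [0.09, 2.05], [-2.69, 2.69]. Speed limits (rad/s): [2.57, 2.57, 3.14, 3.14, 3.14, 3.14, 3.14].

### API

Orientations are given as a rotation vector (axis times angle).
In Python, from bench import robot, eoat, kinematics, imaging, current_time_s, current_joints, current_qd, current_tau, current_tool_pos, current_tcp_rot, current_force, current_ft_torque, current_opening gives the robot as it stands. The module is installed in compiled form; this text tells all that it offers. Calls block until the motion is done:
- robot.move_to(position, orientation): joint-space move of the TCP to a pose.
- robot.move_l(position, rot=None, max_speed=0.15, stop_force=None): straight line of the TCP; rot=None keeps the orientation; max_speed is the mean speed in m/s. With stop_force (N) it stops when the force on the tool has changed by that much, and returns True; else False.
- robot.set_joints(angles): joint-space move.
- eoat.set_gripper(opening, grasp_force=None): finger opening in m; grasp_force is the grip in N (None keeps the last); returns when the fingers have stopped.
- robot.hold(seconds).
- kinematics.ik(position, orientation): joint angles nearest the present ones, or None.
- imaging.camera(name): name is "scene" or "side" or "wrist"; returns a dict with "color" (480x640x3 uint8, red, green, blue), "z_map" (480x640 float32, m along the optical axis (not along the pixel's ray), 0 where there is no reading), "mtx" (3x3 intrinsics, pixels), "extrinsics" (4x4, takes a point from world to camera coordinates); the wrist camera has in their place "mount" (4x4, takes a point from camera to tool coordinates, whose origin is the TCP and whose axes are the tool frame's). Camera axes: x right, y up, looking along -z (the intrinsics and any distortion apply to the point x, -y, -z); pixel columns grow to the right and rows downward; lengths in m; the calibration is good to about 2 mm. A picture is of the moment at which its call begins: read the wrist's pose just before it.
A pose or a line that the arm cannot do raises robot.MotionError and nothing moves.
- robot.job_done(): hands the job in, once; it reports no verdict.
Readings, each from a call of its own:
- current_time_s(): time.
- current_joints(): joint angles.
- current_qd(): joint speeds.
- current_tau(): joint torques, N m.
- current_tool_pos(): TCP position.
- current_tcp_rot(): TCP orientation.
- current_force(): force on the tool from outside, world axes, zero at the start.
- current_ft_torque(): the same for the moment, N m.
- current_opening(): finger opening in m.
Only numpy, scipy, OpenCV 4.12 (cv2) and the standard library are available. Lean on these libraries where they do the work, as an engineer would, in place of code of your own. Each camera call takes 0.05 s, during which the arm holds its last target.

### The job

Pull the drawer of the wooden drawer unit open by its handle, take out the large one of the two juicing cones, turn it so that the slots in its foot mesh with the cross-shaped drive in the juicer's bowl, and slide it fully down onto the drive. Then press the cone down against the drive's spring, well past half of its travel, as you would to run the juicer, and finish like that: still holding the cone and pressing it down, not letting go. Leave the small cone in the drawer and the other things on the table where they are.

Things in the scene. Friction and masses are not known exactly. Their poses are not given: they have to be found in the camera images.
- cab_drawer0 (a joint): the drawer's opening in m: 0 closed, 0.165 at its stop; starts shut to 15 mm ajar. It slides easily (a few N) out of the light-wood unit (240 mm deep, 280 wide, 118 high, one drawer, fixed on the robot's right) towards the robot. About 0.13 or more gives free access to the cones from above.
- cab_drawer0_handle (a point): middle of the drawer's steel bar handle: horizontal, 11 mm thick, 120 mm long, 35 mm in front of the drawer's front (clear gap behind it 29 mm), 38 mm below the unit's top. Moves with the drawer. Axes: x into the unit (the drawer opens along -x), y along the bar, z up. The drawer front's top edge is about 27 mm above this point.
- drawer_floor (a point): centre of the drawer's inner floor, 58 mm below the handle and about 137 mm behind it, moving with the drawer, same axes as the handle. The inside measures about 195 mm along x and 238 mm along y, the walls are 74 mm high inside; the cones stand side by side, about 45 mm in front of this point (-x) and 60 mm to either side of it; a spoon lies across the back.
- reamer: the large juicing cone, to be fitted: ivory plastic, 50 mm diameter, 66 mm tall, 0.1 kg, upright in the drawer beside the small one (either side). Origin: centre of its underside, z up. Its foot is cut by a cross of two slots 11 mm wide, 22 mm deep, open below and at the sides, along its own x and y. Four raised ribs on the cone stand above the slot ends. A quarter turn gives the same fit.
- reamer_grip (a point): point on the large cone's axis 28 mm above its underside, a good height to grip it: the lowest 38 mm of the cone is an upright round skirt 50 mm in diameter.
- small_reamer: the small juicing cone, same shape but 36 mm diameter and 48 mm tall, also upright in the drawer, its centre about 120 mm from that of the large cone along the drawer's width; origin at the centre of its underside. Stays in the drawer.
- juicer: citrus juicer on the robot's left, fixed on the table: white round motor base with a clear open bowl on top, 156 mm diameter, rim 132 mm high, inner radius of the bowl at the rim about 70 mm, small spout on its own -x side. Origin at the centre of its underside. The bowl's floor is 98 mm above the table.
- drive_seat (a point): centre of the drive's black collar (38 mm diameter) in the bowl, where the cone's underside rests when home; 118 mm above the table at rest. On it stands a cross-shaped spline 20 mm tall: two metal blades 32 mm long, 8 mm thick, along this point's x and y, top edges tapered over 3 mm. z up. It starts at any angle and turns only stiffly (0.12 N m): turn the cone to suit it.
- drive (a joint): how far the drive is pressed down, in m: 0 at rest, 0.008 at its stop. Its spring needs about 3 N to start moving and 7 N at the stop; the cone's own weight does not move it. Must be held beyond 0.005 at the end.
- tea_box: cardboard tea carton lying on the brown cutting board to the right, 75 x 150 x 70 mm high; origin at the centre of its underside. Leave it alone.
- sugar_jar: glass jar with steel cap, 56 mm diameter, 100 mm tall, standing between the drawer unit and the juicer, further back; origin at the centre of its underside. Leave it alone.
- mug: white ceramic mug, 76 mm diameter, 90 mm tall, standing to the left of the juicer; origin at the centre of its underside. Leave it alone.

How it is judged:
On the way, in this order (a step that is already met when the one before it is completed fails the run):
1. the drawer is pulled open by at least 90 mm (value of joint cab_drawer0 above 0.09 m), for 0.1 s.
2. the large cone is lifted out of the drawer in the fingers (height (world z) of reamer above 0.125 m and contact force between the fingers and reamer above 0.5 N), for 0.1 s.
At the end, for the whole second after the job is handed in: The large cone sits meshed and upright (within 0.1 rad) on the drive, fully home (underside within 3 mm of the collar, centred within 4 mm), at rest, while the fingers still hold it (over 1 N) and keep the drive pressed more than 5 mm of its 8 mm; the small cone is in the drawer (horizontal distance between reamer and drive_seat below 0.004 m and z of reamer in the frame of drive_seat between -0.003 and 0.003 m and angle between reamer's own z axis and vertical below 0.1 rad and (angle between the x axis of reamer and the x axis of drive_seat, either way round below 0.2 rad or angle between the x axis of reamer and the y axis of drive_seat, either way round below 0.2 rad) and value of joint drive above 0.005 m and contact force between the fingers and reamer above 1 N and linear speed of reamer below 0.02 m/s and z of small_reamer in the frame of cab_drawer0_handle below -0.03 m); the arm keeps its last pose, push and grip.
It fails at once if the small cone is taken out of the drawer (z of small_reamer in the frame of cab_drawer0_handle above -0.01 m).
It fails at once if the tea box is pushed away (more than 40 mm) (distance of tea_box from where it was at the start of the episode above 0.04 m).
It fails at once if the sugar jar is pushed away (more than 40 mm) (distance of sugar_jar from where it was at the start of the episode above 0.04 m).
It fails at once if the mug is pushed away (more than 40 mm) (distance of mug from where it was at the start of the episode above 0.04 m).
It also fails if it takes over 56 s, if anything falls off the work surface, if the arm or the gripper's body presses on something with over 40 N, if the wrist force passes 120 N, or if a joint passes its speed limit or range.

## Working session

There is one attempt and no reset: what is moved stays moved. The work goes in short steps, each a Python script; the robot and the scene stay as the last script left them, time stands still between calls to the robot, and variables do not carry over. Pictures are saved under pics/ and viewed, and the job is handed in when it is done.

```bash
mkdir -p pics
cat > h.py <<'E'
import numpy as np, cv2
from scipy.spatial.transform import Rotation as R
from bench import *
from bench import robot, eoat, kinematics, imaging, current_time_s, current_joints, current_tool_pos, current_tcp_rot, current_force, current_ft_torque, current_opening
def snap(name,fn=None):
    p=np.array(current_tool_pos());r=R.from_rotvec(current_tcp_rot()).as_matrix()
    d=imaging.camera(name)
    if 'mount' in d:
        T=np.eye(4);T[:3,:3]=r;T[:3,3]=p
        d['c2w']=T@np.array(d['mount'])
    else: d['c2w']=np.linalg.inv(np.array(d['extrinsics']))
    if fn: cv2.imwrite('pics/'+fn,d['color'][:,:,::-1])
    return d
def ray(d,u,v):
    K=np.array(d['mtx']);x=(u-K[0,2])/K[0,0];y=(v-K[1,2])/K[1,1]
    return d['c2w'][:3,3],d['c2w'][:3,:3]@np.array([x,-y,-1.0])
def onz(d,u,v,z):
    o,k=ray(d,u,v);return o+k*(z-o[2])/k[2]
def dep(d,u,v):
    o,k=ray(d,u,v);return o+k*float(d['z_map'][int(round(v)),int(round(u))])
def cloud(d):
    v,u=np.mgrid[0:480,0:640];K=np.array(d['mtx'])
    x=(u-K[0,2])/K[0,0];y=(v-K[1,2])/K[1,1]
    c=np.stack([x,-y,-np.ones_like(x)],-1)*d['z_map'][...,None]
    P=c@d['c2w'][:3,:3].T+d['c2w'][:3,3]; P[d['z_map']==0]=np.nan
    return P
E
python3 - <<'E'
from h import *
for n in ['scene','side','wrist']:
    d=snap(n,n+'0.png'); print(n,{k:v for k,v in d.items() if k not in('color','z_map','mtx','extrinsics','mount','c2w')},np.round(d['mtx'],1).tolist());print(np.round(d['c2w'],3))
print(current_time_s(),current_tool_pos(),R.from_rotvec(current_tcp_rot()).as_matrix().round(3),current_opening())
E
```

```text
scene {} [[615.3, 0.0, 320.9], [0.0, 615.3, 237.2], [0.0, 0.0, 1.0]]
[[ 0.385 -0.582  0.716  1.929]
 [ 0.923  0.245 -0.297 -0.596]
 [-0.003  0.775  0.632  1.303]
 [ 0.     0.     0.     1.   ]]
side {} [[468.4, 0.0, 323.8], [0.0, 468.4, 246.3], [0.0, 0.0, 1.0]]
[[ 0.934  0.164 -0.319  0.168]
 [-0.358  0.478 -0.802 -1.035]
 [ 0.021  0.863  0.505  0.726]
 [ 0.     0.     0.     1.   ]]
wrist {} [[354.3, 0.0, 327.8], [0.0, 354.3, 242.2], [0.0, 0.0, 1.0]]
[[ 0.443 -0.865 -0.235  0.224]
 [ 0.897  0.427  0.118  0.615]
 [-0.002 -0.263  0.965  0.385]
 [ 0.     0.     0.     1.   ]]
0.15 [0.28832308 0.58208453 0.22170573] [[ 0.896 -0.001  0.444]
 [-0.444 -0.001  0.896]
 [ 0.    -1.    -0.001]] 0.0869908893433622
```

View pics/scene0.png

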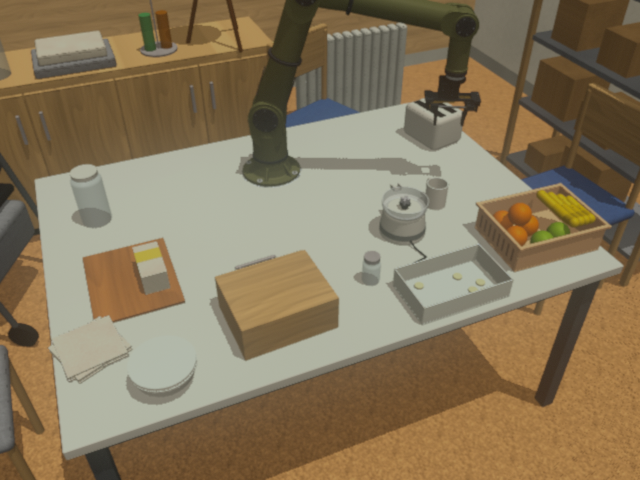

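View pics/side0.png

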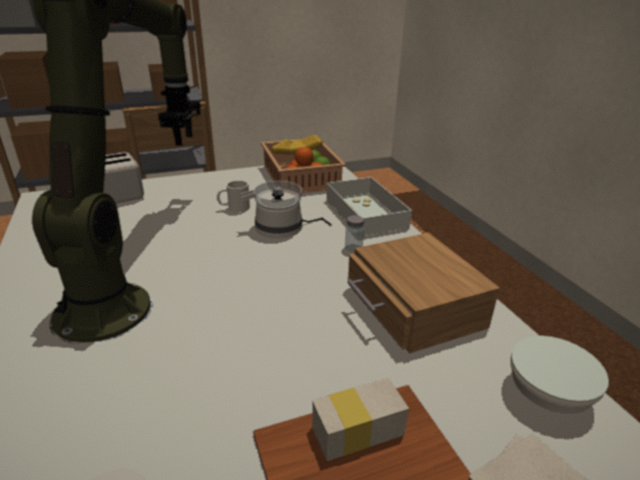

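View pics/wrist0.png

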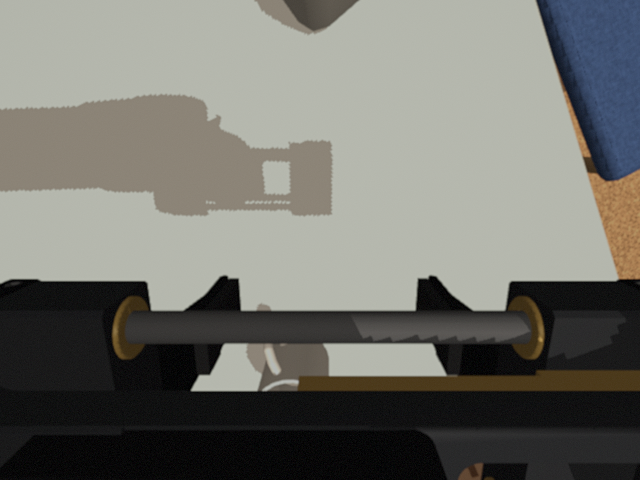

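The scene picture shows the drawer unit centred near (275,300) with the bar handle at about (257,263), the juicer at (404,215), the jar at (372,268), the mug at (437,192) and the tea box at (150,268). Next I'll measure the unit and handle.

Run:
```python
from h import *
for n,roi in [('scene',(200,360,240,360)),('side',(330,510,225,360))]:
    d=snap(n);P=cloud(d)
    u0,u1,v0,v1=roi
    m=np.zeros((480,640),bool);m[v0:v1,u0:u1]=1
    hsv=cv2.cvtColor(d['color'],cv2.COLOR_RGB2HSV)
    top=m&(abs(P[...,2]-.118)<.006)&(hsv[...,1]>80)
    Q=P[top][:,:2].astype(np.float32);print(n,len(Q),np.nanmedian(P[top][:,2]));rc=cv2.minAreaRect(Q);print(rc,cv2.boxPoints(rc).round(3).tolist())
    # corners by pixel contour
    mk=top.astype(np.uint8);mk=cv2.morphologyEx(mk,cv2.MORPH_OPEN,np.ones((3,3)))
    c=max(cv2.findContours(mk,0,1)[0],key=cv2.contourArea);r=cv2.approxPolyDP(c,6,True)[:,0]
    for p in r: print(p,onz(d,*p,.118).round(4))
    cv2.imwrite(f'pics/{n}_z.png',cv2.resize(d['color'][v0-20:v1,u0-20:u1,::-1],None,fx=4,fy=4)[:600,:800])
```

```text
scene 5686 0.11812743180871654
((0.7420141100883484, -0.240871861577034), (0.23754869401454926, 0.28340089321136475), 2.7921102046966553) [[0.6159999966621399, -0.10499999672174454], [0.6299999952316284, -0.3880000114440918], [0.8679999709129333, -0.37700000405311584], [0.8539999723434448, -0.09399999678134918]]
[308 255] [ 0.6487 -0.1063  0.118 ]
[216 279] [ 0.6441 -0.3832  0.118 ]
[241 332] [ 0.8624 -0.3764  0.118 ]
[334 300] [ 0.8491 -0.1104  0.118 ]
side 6310 0.1190073528251206
((0.7401798963546753, -0.23889952898025513), (0.2294245958328247, 0.2867693305015564), 3.002023220062256) [[0.6179999709129333, -0.10199999809265137], [0.6330000162124634, -0.3880000114440918], [0.8619999885559082, -0.37599998712539673], [0.847000002861023, -0.09000000357627869]]
[355 248] [ 0.6234 -0.1036  0.118 ]
[413 312] [ 0.63   -0.3833  0.118 ]
[498 290] [ 0.8517 -0.378   0.118 ]
[428 233] [ 0.8454 -0.095   0.118 ]
```

Run:
```python
from h import *
# handle pixels (side): steel grey near bar
d=snap('side');P=cloud(d)
m=(abs(P[...,2]-.080)<.02);m[:, :335]=0;m[:,400:]=0;m[:270]=0;m[330:]=0
hsv=cv2.cvtColor(d['color'],cv2.COLOR_RGB2HSV);m&=hsv[...,1]<70
print(m.sum());Q=P[m];print(Q.min(0),Q.max(0),np.median(Q,0));print(cv2.fitLine(Q[:,:2].astype(np.float32),2,0,.01,.01).ravel())
d=snap('scene');P=cloud(d)
m=(abs(P[...,2]-.080)<.02);m[:, :220]=0;m[:,300:]=0;m[:245]=0;m[285:]=0
hsv=cv2.cvtColor(d['color'],cv2.COLOR_RGB2HSV);m&=hsv[...,1]<70
print(m.sum());Q=P[m];print(Q.min(0),Q.max(0),np.median(Q,0));print(cv2.fitLine(Q[:,:2].astype(np.float32),2,0,.01,.01).ravel())
```

```text
274
[ 0.56567836 -0.31172239  0.06108239] [ 0.61293722 -0.11313846  0.08926902] [ 0.57477972 -0.25649055  0.08428401]
[ 0.03281477 -0.9994615   0.5797301  -0.25146005]
139
[ 0.56693244 -0.31501771  0.07367706] [ 0.59232904 -0.18707389  0.09175662] [ 0.57797518 -0.25323785  0.0838073 ]
[ 0.05119858 -0.9986885   0.57806474 -0.25226834]
```

Both views agree: unit top at z=0.118, yaw about 0.05, and handle middle at about (0.577, -0.250, 0.082), which fits its size and height. Next I'll locate the juicer, so I can look at its drive on the way to the handle.

Run:
```python
from h import *
for n,roi in [('scene',(370,435,180,245)),('side',(245,310,175,240))]:
    d=snap(n);P=cloud(d);u0,u1,v0,v1=roi
    Q=P[v0:v1,u0:u1].reshape(-1,3);Q=Q[np.isfinite(Q[:,0])]
    for a,b in [(.02,.09),(.124,.14)]:
        S=Q[(Q[:,2]>a)&(Q[:,2]<b)]; 
        if len(S)>10:
            x,y=S[:,0],S[:,1];s=np.linalg.lstsq(np.c_[2*x,2*y,np.ones(len(x))],x*x+y*y,rcond=None)[0]
            print(n,a,len(S),s[:2],np.sqrt(s[2]+s[0]**2+s[1]**2),S.min(0),S.max(0))
    cv2.imwrite(f'pics/{n}_j.png',cv2.resize(d['color'][v0-10:v1+10,u0-10:u1+10,::-1],None,fx=7,fy=7)[:600,:800])
```

```text
scene 0.02 1079 [0.47546722 0.31687441] 0.12972176488066686 [0.36324899 0.19810066 0.02011461] [0.61687681 0.4775655  0.08998004]
scene 0.124 336 [0.52848464 0.27847033] 0.06896756699569821 [0.42355944 0.20112264 0.12401265] [0.61183298 0.35687687 0.13946907]
side 0.02 1373 [0.57738016 0.38199187] 0.17150465846747 [0.44983507 0.20061065 0.02006773] [0.7185383  0.66921752 0.08991079]
side 0.124 391 [0.52369937 0.28348349] 0.06901743205494323 [0.42923841 0.20172075 0.12404688] [0.60343791 0.36247185 0.13967676]
```

View pics/scene_j.png

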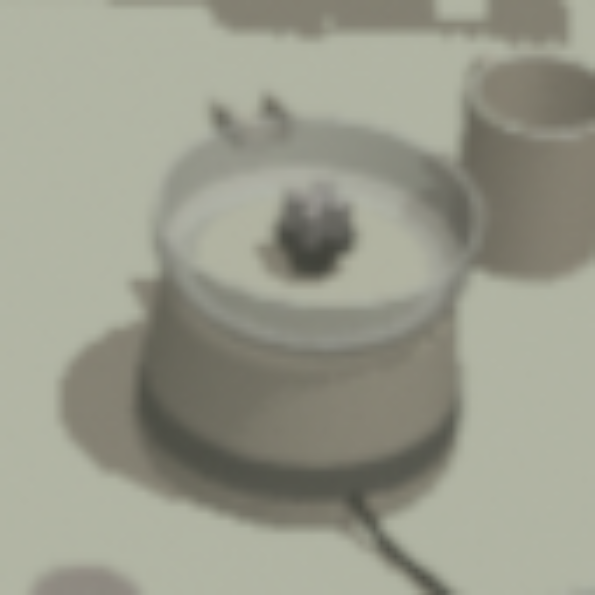

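```bash
cat >> h.py <<'E'
def rot(phi):
    """tool down, jaw (tool z) along angle phi in world xy"""
    z=np.array([np.cos(phi),np.sin(phi),0]);y=np.array([0,0,-1.]);x=np.cross(y,z)
    return R.from_matrix(np.stack([x,y,z],1)).as_rotvec()
E
python3 - <<'E'
from h import *
for phi in [0.05,0.05+np.pi]:
    for p in [(.525,.215,.22),(.577,-.25,.2),(.577,-.25,.065),(.43,-.257,.065)]:
        q=kinematics.ik(p,rot(phi)); print(phi,p,None if q is None else np.round(q,2))
robot.move_to([.525,.215,.24],rot(0.05))
d=snap('wrist','w1.png');print(current_time_s(),current_joints())
E
```

```text
0.05 (0.525, 0.215, 0.22) [-0.71  0.15  0.3   1.68 -0.04  1.33 -0.35]
0.05 (0.577, -0.25, 0.2) [-0.1   0.32  0.58  1.56 -0.18  1.32  0.55]
0.05 (0.577, -0.25, 0.065) [-0.34  0.55  0.92  1.71 -0.47  1.13  0.77]
0.05 (0.43, -0.257, 0.065) [-0.52  0.27  1.13  2.03 -0.29  1.02  0.8 ]
3.191592653589793 (0.525, 0.215, 0.22) [ 0.54  0.34 -1.18  1.64  0.32  1.38  2.51]
3.191592653589793 (0.577, -0.25, 0.2) [-0.44  0.45  1.07  1.57 -0.4   1.36 -2.42]
3.191592653589793 (0.577, -0.25, 0.065) [-0.43  0.62  1.07  1.71 -0.59  1.17 -2.29]
3.191592653589793 (0.43, -0.257, 0.065) [-0.48  0.25  1.07  2.02 -0.26  1.01 -2.37]
2.1083 [-0.70972183  0.13610418  0.29944578  1.64691428 -0.04145997  1.36509857
 -0.35041226]
```

View pics/w1.png

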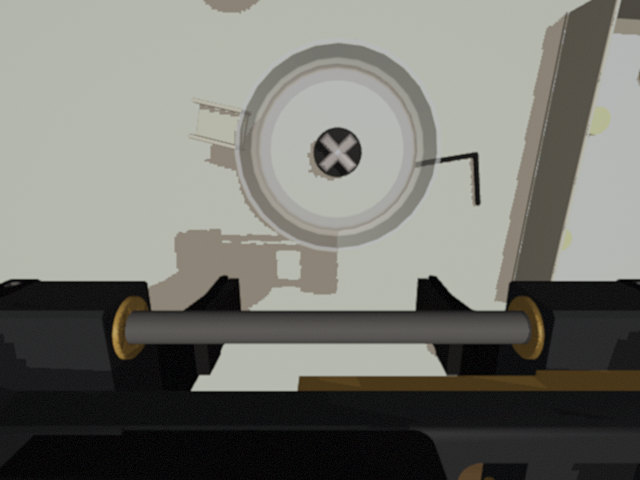

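The cross drive is clear at about (339,152), at roughly 45° in the picture. I'll measure its centre and angle.

Run:
```python
from h import *
d=snap('wrist');P=cloud(d)
print(P[135:170:6,322:358:6,2].round(3))
c=d['color'].astype(int).mean(2)
cv2.imwrite('pics/cross.png',cv2.resize(d['color'][115:190,300:380,::-1],None,fx=7,fy=7,interpolation=0))
# collar disk: dark pixels
dark=(c<70);dark[:115]=0;dark[190:]=0;dark[:,:300]=0;dark[:,380:]=0
n,l,s,cc=cv2.connectedComponentsWithStats(dark.astype(np.uint8))
pts=np.argwhere(dark)[:,::-1].astype(np.float32);hull=cv2.convexHull(pts);e=cv2.fitEllipse(hull);print('collar ell',e,onz(d,*e[0],.118))
inside=np.zeros((480,640),np.uint8);cv2.fillConvexPoly(inside,hull.astype(int),1)
m=(inside>0)&(P[...,2]>.130)&(P[...,2]<.146)
m2=(inside>0)&(c>110)
for mm in (m,m2):
    v,u=np.nonzero(mm)
    W=np.array([onz(d,a,b,.138) for a,b in zip(u,v)])[:,:2]
    ct=W.mean(0);rel=W-ct;r=np.hypot(*rel.T);th=np.arctan2(rel[:,1],rel[:,0]);k=r>.007
    print(mm.sum(),ct,'r max',r.max(),'ang',np.angle(np.mean(r[k]*np.exp(4j*th[k])))/4, cv2.minAreaRect(W.astype(np.float32)))
```

```text
[[0.119 0.137 0.119 0.12  0.118 0.119]
 [0.138 0.139 0.137 0.118 0.139 0.139]
 [0.12  0.139 0.14  0.138 0.139 0.119]
 [0.12  0.12  0.139 0.139 0.119 0.119]
 [0.119 0.139 0.139 0.139 0.139 0.119]
 [0.138 0.139 0.119 0.12  0.139 0.139]]
collar ell ((336.9046325683594, 151.7205810546875), (46.655303955078125, 48.322166442871094), 12.685433387756348) [0.52721172 0.28510959 0.118     ]
870 [0.52705886 0.28479796] r max 0.016242642332359676 ang -0.7611101937364302 ((0.5270679593086243, 0.2847058176994324), (0.027304623275995255, 0.02686263620853424), 0.28012025356292725)
666 [0.52759832 0.28509181] r max 0.015372755370726863 ang -0.7475583294643262 ((0.5275989174842834, 0.2851144075393677), (0.024856332689523697, 0.023875217884778976), 3.1411454677581787)
```

View pics/cross.png

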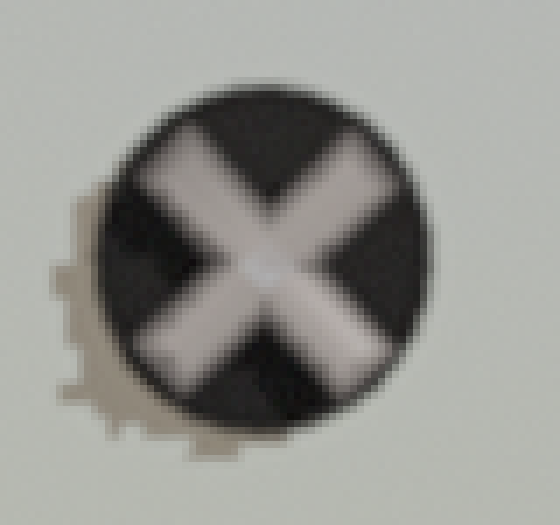

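Drive centre is about (0.527, 0.285) and the cross angle is about -0.76 rad (mod 90°). Heights read 0.119 and 0.139, as given. Next: the handle.

Run:
```python
from h import *
robot.move_to([.577,-.250,.2],rot(0.05))
print(current_joints().round(2),current_time_s())
eoat.set_gripper(0.028,20)
d=snap('wrist','w2.png');snap('side','s2.png')
print(current_time_s(),current_opening(),current_force())
for e in [.065]:
    q=kinematics.ik([.577,-.25,e],rot(.05));print(np.round(q,2))
```

```text
[-0.23  0.35  0.75  1.56 -0.24  1.33  0.6 ] 3.875
5.15 0.028153749256697398 [-0.49316164 -0.04319066 -0.55001569]
[-0.19  0.47  0.7   1.7  -0.34  1.09  0.67]
```

View pics/w2.png

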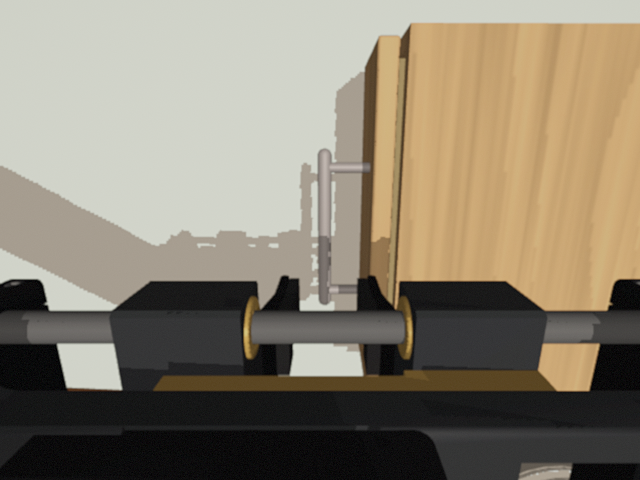

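View pics/s2.png

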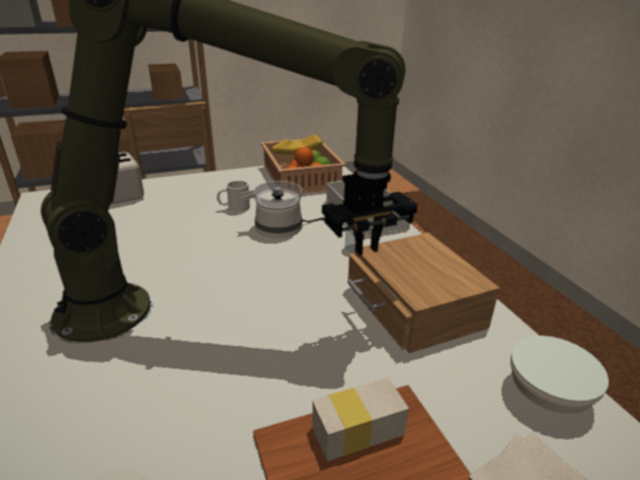

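The wrist view shows the whole bar, from (324,150) to (323,302). I'll compute its middle from these ends.

Run:
```python
from h import *
d=snap('wrist');P=cloud(d)
hsv=cv2.cvtColor(d['color'],cv2.COLOR_RGB2HSV)
m=(P[...,2]>.07)&(P[...,2]<.1);m[:,335:]=0;m[:,:310]=0;m[:135]=0;m[304:]=0
print(m.sum(),P[m][:,2].max(),np.median(P[m][:,2]))
v,u=np.nonzero(m);print(u.min(),u.max(),v.min(),v.max())
W=np.array([onz(d,a,b,.083) for a,b in zip(u,v)])[:,:2].astype(np.float32)
print(cv2.minAreaRect(W),W.min(0),W.max(0));print(cv2.fitLine(W,2,0,.01,.01).ravel())
# drawer front/unit edges
for z in [(.102,.112),(.114,.122)]:
    m=(P[...,2]>z[0])&(P[...,2]<z[1]);m[270:]=0;r=cv2.minAreaRect(P[m][:,:2].astype(np.float32));print(z,m.sum(),cv2.boxPoints(r).round(3).tolist())
```

```text
2117 0.08816355781884633 0.08547033820442645
317 334 149 303
((0.5747035145759583, -0.24450400471687317), (0.013715981505811214, 0.1280403584241867), 3.059204578399658) [ 0.565081   -0.30869153] [ 0.5844741  -0.18055788]
[ 0.05227228 -0.99863285  0.5732819  -0.24131574]
(0.102, 0.112) 5418 [[0.6010000109672546, -0.10400000214576721], [0.609000027179718, -0.2680000066757202], [0.628000020980835, -0.2669999897480011], [0.6200000047683716, -0.10300000011920929]]
(0.114, 0.122) 58427 [[0.6179999709129333, -0.10300000011920929], [0.6269999742507935, -0.2639999985694885], [0.8040000200271606, -0.2529999911785126], [0.7950000166893005, -0.09300000220537186]]
```

Run:
```python
from h import *
robot.move_l([.575,-.247,.12],rot(.05),max_speed=.2)
s=robot.move_l([.575,-.247,.064],rot(.05),max_speed=.12,stop_force=8)
print(s,current_tool_pos(),current_force())
if not s:
    eoat.set_gripper(0.0,30);print(current_opening())
    snap('side','s3.png');print(current_time_s(),current_joints().round(2))
    ax=np.array([np.cos(.05),np.sin(.05),0])
    for L in (.13,.145,.15): print(L,kinematics.ik(np.array([.575,-.247,.064])-L*ax,rot(.05)))
```

```text
False [ 0.57551482 -0.24739835  0.06472232] [-0.24833976  0.03222926  0.88841386]
0.009926418429893991
6.9 [-0.19  0.46  0.7   1.71 -0.33  1.09  0.67]
0.13 [-0.25556501  0.21464945  0.79677206  1.99387684 -0.18154809  1.00401989
  0.67784376]
0.145 [-0.26268855  0.18226284  0.80952132  2.02314333 -0.15682327  0.99762386
  0.67402835]
0.15 [-0.26498732  0.17120002  0.81377235  2.03275247 -0.14811575  0.99569387
  0.67241075]
```

View pics/s3.png

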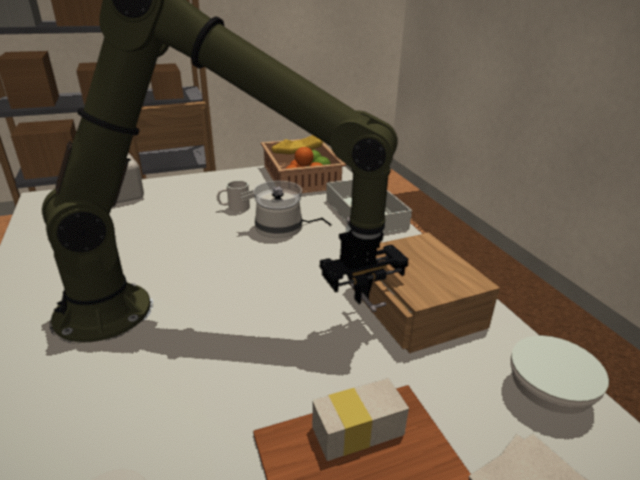

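Opening reads 10 mm on an 11 mm bar, so it is gripped. Next I'll pull, stay clear of the stop, then look down.

Run:
```python
from h import *
p=current_tool_pos();ax=np.array([np.cos(.05),np.sin(.05),0])
s=robot.move_l(p-.148*ax,None,max_speed=.1,stop_force=25)
print(s,current_tool_pos(),current_force(),current_opening())
eoat.set_gripper(0.030)
p=current_tool_pos()
robot.move_l([p[0],p[1],.17],None,max_speed=.2,stop_force=15)
# look: camera is at tool -x (+y side); view drawer
robot.move_to([.53,-.30,.25],rot(.05))
snap('wrist','w4.png');snap('scene','c4.png');print(current_time_s(),current_joints().round(2))
```

```text
False [ 0.42713765 -0.25432727  0.06454183] [-1.15839013  0.23264902  7.34655243] 0.010017030547192963
10.5833 [-0.23  0.29  0.87  1.55 -0.22  1.41  0.7 ]
```

View pics/w4.png

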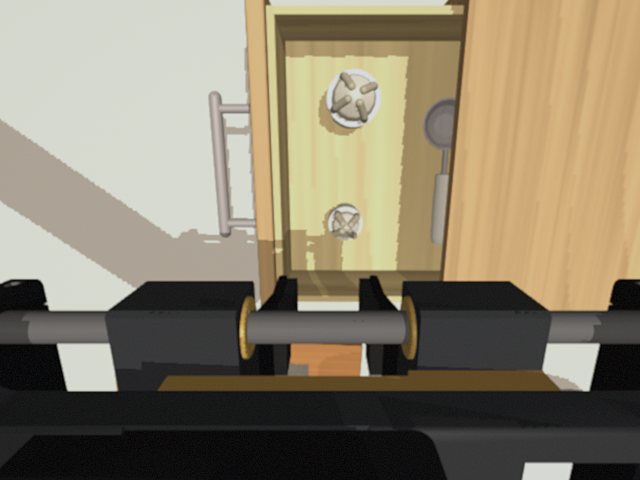

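View pics/c4.png

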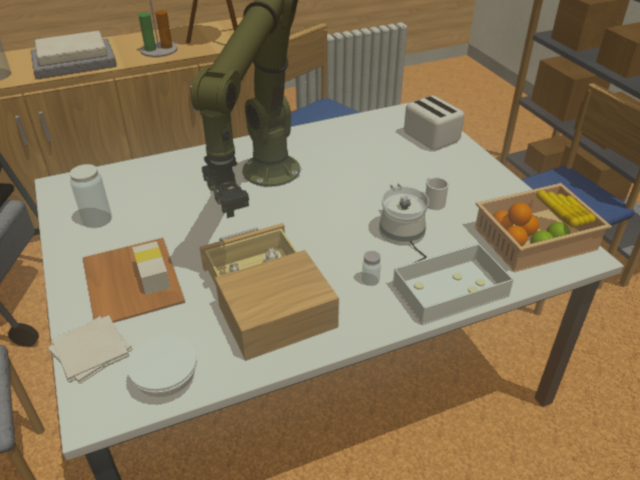

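The drawer is open about 148 mm more than before. The large cone is at (354,98) on the left side, the small one at (346,222), and the spoon lies at the back. I'll measure the cone from a closer view, with the jaws already turned along y.

Run:
```python
from h import *
d=snap('wrist');P=cloud(d)
def cone(d,P,win):
    u0,u1,v0,v1=win
    S=P[v0:v1,u0:u1].reshape(-1,3);S=S[np.isfinite(S[:,0])];k=(S[:,2]>.035)&(S[:,2]<.1);return S[k]
S=cone(d,P,(315,395,55,140));print(len(S),S[:,2].max());print(cv2.minEnclosingCircle(S[:,:2].astype(np.float32)))
S2=cone(d,P,(325,370,195,245));print(len(S2),S2[:,2].max(),cv2.minEnclosingCircle(S2[:,:2].astype(np.float32)))
print('floor',np.nanmedian(P[150:190,300:390,2]))
c,_=cv2.minEnclosingCircle(S[:,:2].astype(np.float32))
for phi in (np.pi/2+.05,-np.pi/2+.05):
  for p in ([c[0]+.0,c[1],.2],[c[0],c[1],.033]):
    q=kinematics.ik(p,rot(phi));print(phi,None if q is None else np.round(q,2))
```

```text
2501 0.0915650830975488
((0.5450796484947205, -0.18487268686294556), 0.025114096701145172)
969 0.07220235296937777 ((0.5454677939414978, -0.3056944012641907), 0.018340231850743294)
floor 0.02296807122229194
1.6207963267948966 [-0.24  0.19  0.6   1.69 -0.11  1.29  2.  ]
1.6207963267948966 [-0.18  0.37  0.54  1.86 -0.22  0.98  2.08]
-1.5207963267948965 [-0.64  0.29  1.1   1.7  -0.27  1.31 -1.01]
-1.5207963267948965 [-0.52  0.5   0.99  1.87 -0.49  1.03 -0.85]
```

Run:
```python
from h import *
robot.move_to([.545,-.25,.19],rot(.05))
d=snap('wrist');P=cloud(d)
from h import *
S=(P[...,2]>.035)&(P[...,2]<.1)&(np.hypot(P[...,0]-.545,P[...,1]+.185)<.04)
v,u=np.nonzero(S);print(u.min(),u.max(),v.min(),v.max())
c,r=cv2.minEnclosingCircle(P[S][:,:2].astype(np.float32));print(c,r,current_time_s())
# rib direction: skirt ring pixels vs colour
u0,u1,v0,v1=u.min()-8,u.max()+8,v.min()-8,v.max()+8
print(u0,v0)
np.savez('cone.npz',P=P,color=d['color'],box=(u0,u1,v0,v1),mtx=d['mtx'],c2w=d['c2w'])
cv2.imwrite('pics/cone.png',cv2.resize(d['color'][v0:v1,u0:u1,::-1],None,fx=6,fy=6,interpolation=0)[:600,:800])
# rib = height residual at given radius
W=P[S];rel=W[:,:2]-np.array(c);rr=np.hypot(*rel.T);th=np.arctan2(rel[:,1],rel[:,0])
for a,b in [(.008,.012),(.012,.016),(.016,.020),(.02,.024)]:
    k=(rr>a)&(rr<b);z=W[k,2]
    f=np.polyfit(rr[k],z,1);res=z-np.polyval(f,rr[k])
    M=np.mean(res*np.exp(4j*th[k]));print(a,k.sum(),'z',z.min(),z.max(),'ang',np.angle(M)/4,abs(M))
```

```text
303 365 125 188
(0.545228123664856, -0.184855118393898) 0.02504175901412964 11.1
295 117
0.008 450 z 0.07897348819956501 0.09049661563795353 ang 0.5437870071196007 0.0016940969334555901
0.012 602 z 0.07448367736982331 0.08634523305399189 ang 0.5434648600107113 0.00143447114457675
0.016 662 z 0.0632174988887112 0.08233535719131696 ang 0.5520748380181985 0.001763782206611655
0.02 806 z 0.059301815455537255 0.0781365621839607 ang 0.5494339730088345 0.0015536920044898416
```

View pics/cone.png

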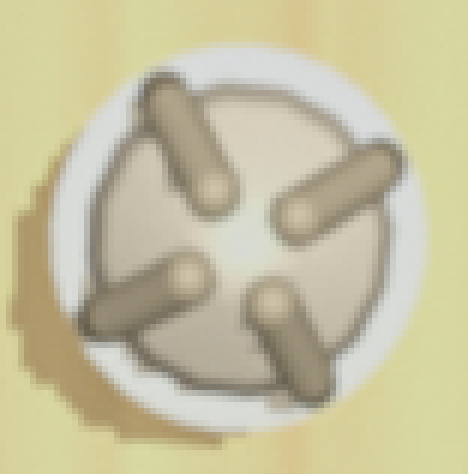

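Ribs measure 0.547 rad (mod 90°), the same at four radii, and the cone centre is (0.545,-0.185). The drive is at 0.81, so the cone must turn +0.263 rad, plus any number of quarter turns.

Run:
```python
from h import *
for phi in (np.pi/2+.05,-np.pi/2+.05):
  for k in (-2,-1,0,1,2):
   for z in (.24,.12):
    q=kinematics.ik([.527,.285,z],rot(phi+.263+k*np.pi/2));print(round(phi,2),k,z,None if q is None else np.round(q,2))
```

```text
1.62 -2 0.24 [-1.07  0.23  0.63  1.58 -0.14  1.38 -1.69]
1.62 -2 0.12 [-1.1   0.33  0.67  1.73 -0.22  1.16 -1.62]
1.62 -1 0.24 [-1.22  0.26  0.82  1.58 -0.19  1.38 -0.07]
1.62 -1 0.12 [-1.22  0.37  0.83  1.73 -0.29  1.17  0.01]
1.62 0 0.24 [-1.2   0.25  0.8   1.58 -0.18  1.38  1.49]
1.62 0 0.12 [-1.13  0.34  0.72  1.73 -0.24  1.16  1.54]
1.62 1 0.24 [ 0.36  0.43 -1.18  1.53  0.4   1.45  2.62]
1.62 1 0.12 [ 0.25  0.46 -1.    1.68  0.41  1.22  2.61]
1.62 2 0.24 [-1.07  0.23  0.63  1.58 -0.14  1.38 -1.69]
1.62 2 0.12 [-1.1   0.33  0.67  1.73 -0.22  1.16 -1.62]
-1.52 -2 0.24 [-1.2   0.25  0.8   1.58 -0.18  1.38  1.49]
-1.52 -2 0.12 [-1.13  0.34  0.72  1.73 -0.24  1.16  1.54]
-1.52 -1 0.24 [ 0.36  0.43 -1.18  1.53  0.4   1.45  2.62]
-1.52 -1 0.12 [ 0.25  0.46 -1.    1.68  0.41  1.22  2.61]
-1.52 0 0.24 [-1.07  0.23  0.63  1.58 -0.14  1.38 -1.69]
-1.52 0 0.12 [-1.1   0.33  0.67  1.73 -0.22  1.16 -1.62]
-1.52 1 0.24 [-1.22  0.26  0.82  1.58 -0.19  1.38 -0.07]
-1.52 1 0.12 [-1.22  0.37  0.83  1.73 -0.29  1.17  0.01]
-1.52 2 0.24 [-1.2   0.25  0.8   1.58 -0.18  1.38  1.49]
-1.52 2 0.12 [-1.13  0.34  0.72  1.73 -0.24  1.16  1.54]
```

Run:
```python
from h import *
phi=np.pi/2+.05
robot.move_to([.545,-.185,.2],rot(phi))
eoat.set_gripper(.068,40)
robot.move_l([.545,-.185,.11],None,max_speed=.2)
s=robot.move_l([.545,-.185,.034],None,max_speed=.1,stop_force=6)
print(s,current_tool_pos(),current_force(),current_time_s())
if not s:
    eoat.set_gripper(0,40);print('open',current_opening(),current_tool_pos(),current_force())
    s=robot.move_l([.545,-.185,.24],None,max_speed=.2,stop_force=20)
    print(s,current_opening(),current_tool_pos(),current_time_s())
snap('wrist','w5.png');snap('side','s5.png')
```

```text
False [ 0.5455471  -0.18530134  0.03461287] [0.36066272 1.22273641 1.05080583] 14.7583
open 0.04917066957412093 [ 0.54530397 -0.18498696  0.03440477] [-0.69541924  0.28120935  2.08701267]
False 0.049107113011820254 [ 0.54422541 -0.18469604  0.2385921 ] 16.4333
```

View pics/s5.png

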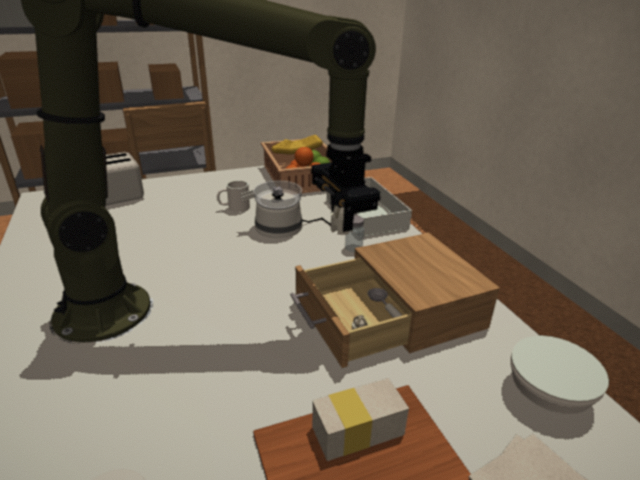

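View pics/w5.png

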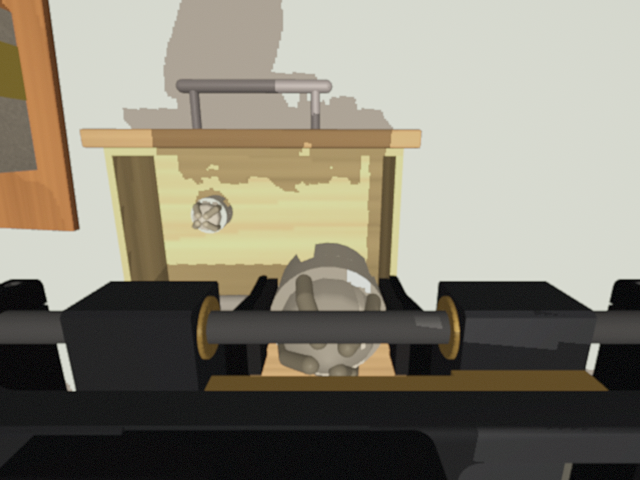

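Held at 49 mm opening; the small cone is still in the drawer at wrist pixel (210,214). Next I'll carry it over to the juicer.

Run:
```python
from h import *
phi=np.pi/2+.05+.263
robot.move_to([.5271,.2849,.24],rot(phi))
print(current_joints().round(2),current_time_s(),current_tool_pos(),current_force(),current_opening())
snap('scene','c6.png');snap('wrist','w6.png')
robot.move_l([.5271,.2849,.166],rot(phi),max_speed=.15)
f0=np.array(current_force());print(current_tool_pos(),f0,current_time_s())
d=snap('side');cv2.imwrite('pics/s6.png',cv2.resize(d['color'][140:260,220:380,::-1],None,fx=5,fy=5))
d=snap('scene');cv2.imwrite('pics/c6b.png',cv2.resize(d['color'][150:260,340:480,::-1],None,fx=5,fy=5))
```

```text
[-0.88  0.21  0.41  1.57 -0.08  1.38  1.41] 18.25 [0.52810966 0.28280454 0.24017019] [ 0.14146129 -0.01263609 -0.66412454] 0.048809214652057065
[0.52767499 0.28488927 0.16668027] [ 0.86159347  0.65975329 -0.11516313] 18.9917
```

View pics/s6.png

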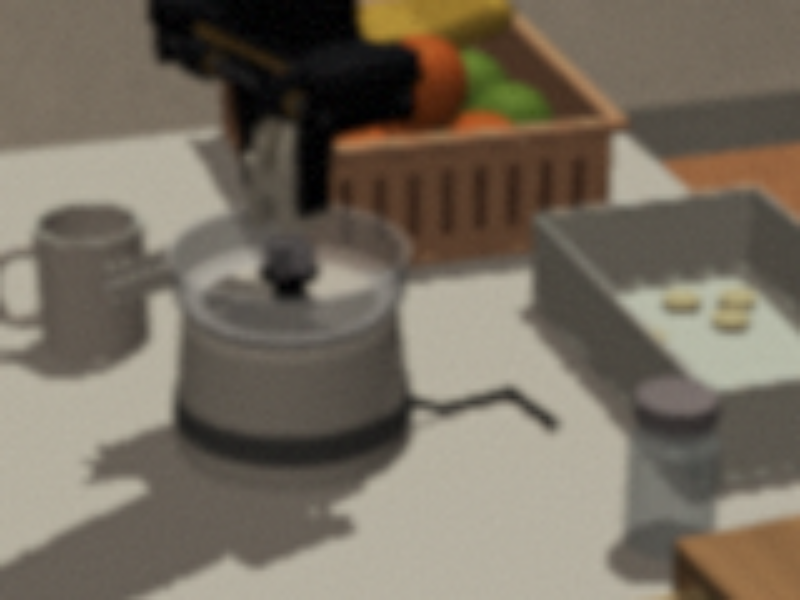

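View pics/c6b.png

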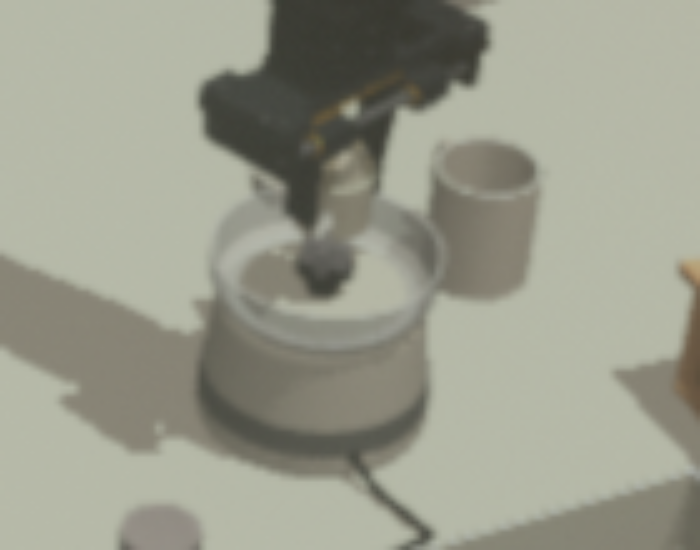

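View pics/w6.png

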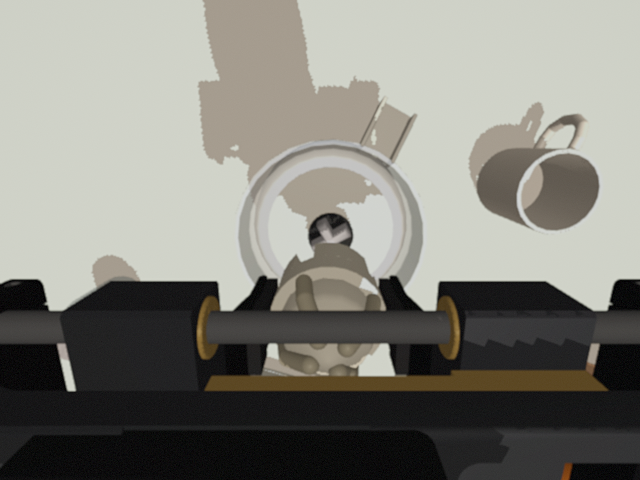

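The cone hangs above the cross, seen at wrist pixel (331,231). I'll lower it with a force stop.

Run:
```python
from h import *
phi=np.pi/2+.05+.263
s=robot.move_l([.5268,.2849,.1335],rot(phi),max_speed=.03,stop_force=6)
print(s,current_tool_pos(),current_force(),current_ft_torque(),current_opening(),current_time_s())
```

```text
False [0.52695445 0.28498781 0.1337371 ] [ 0.60881291 -0.9437972  -1.51949725] [ 0.07483329  0.0200693  -0.0413659 ] 0.048961684558053185 20.325
```

It is meshed: the underside is about 3 mm above the collar with almost no side force. Now I'll press.

Run:
```python
from h import *
phi=np.pi/2+.05+.263
f0=np.array(current_force())
for z in (.131,.128,.1255,.1235,.1225):
    s=robot.move_l([.5269,.2849,z],rot(phi),max_speed=.03,stop_force=15)
    robot.hold(.15)
    f=np.array(current_force());print(z,s,current_tool_pos().round(4),(f-f0).round(2),np.array(current_opening()).round(4))
    if s or (f-f0)[2]>11: break
print(current_time_s())
```

```text
0.131 False [0.5269 0.2849 0.131 ] [-0.08  1.31  0.65] 0.0493
0.128 False [0.5273 0.2851 0.1285] [-0.81  1.07  4.49] 0.0493
0.1255 False [0.5273 0.2851 0.1258] [0.11 1.1  4.73] 0.049
0.1235 False [0.5272 0.2851 0.1238] [0.28 1.61 6.64] 0.0491
0.1225 False [0.5273 0.2851 0.1229] [0.52 1.95 6.62] 0.0494
22.325
```

Force follows the spring, 3 to 7 N over the travel. I'll press a little more to find the stop.

Run:
```python
from h import *
phi=np.pi/2+.05+.263
f0z=-1.52
for z in (.1217,.121,.1203,.1196,.119):
    robot.move_l([.5269,.2849,z],rot(phi),max_speed=.02)
    robot.hold(.2)
    f=np.mean([(robot.hold(.02),current_force())[1] for _ in range(8)],0);print(z,current_tool_pos().round(4),f.round(2),round(float(current_opening()),4))
    if f[2]-f0z>10.5: break
print(current_time_s())
robot.hold(.3)
d=snap('side');cv2.imwrite('pics/s7.png',cv2.resize(d['color'][140:260,220:380,::-1],None,fx=5,fy=5))
d=snap('scene');cv2.imwrite('pics/c7.png',cv2.resize(d['color'][150:260,340:480,::-1],None,fx=5,fy=5))
d=snap('wrist','w7.png')
```

```text
0.1217 [0.5273 0.2851 0.1223] [0.81 0.63 6.58] 0.049
0.121 [0.5273 0.2851 0.1223] [-0.8  -0.34 10.04] 0.0491
23.4917
```

View pics/w7.png

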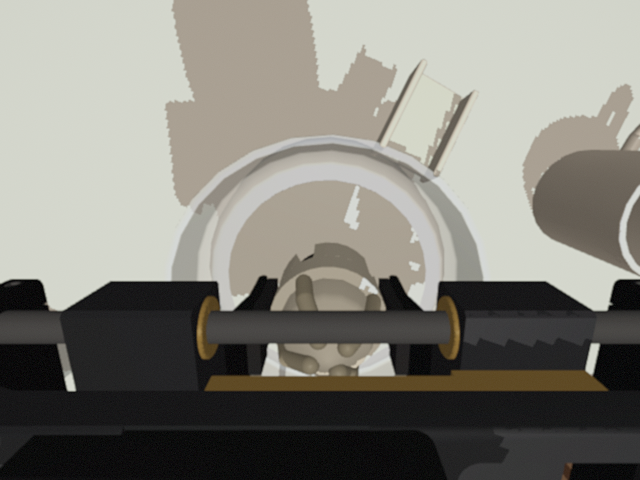

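View pics/s7.png

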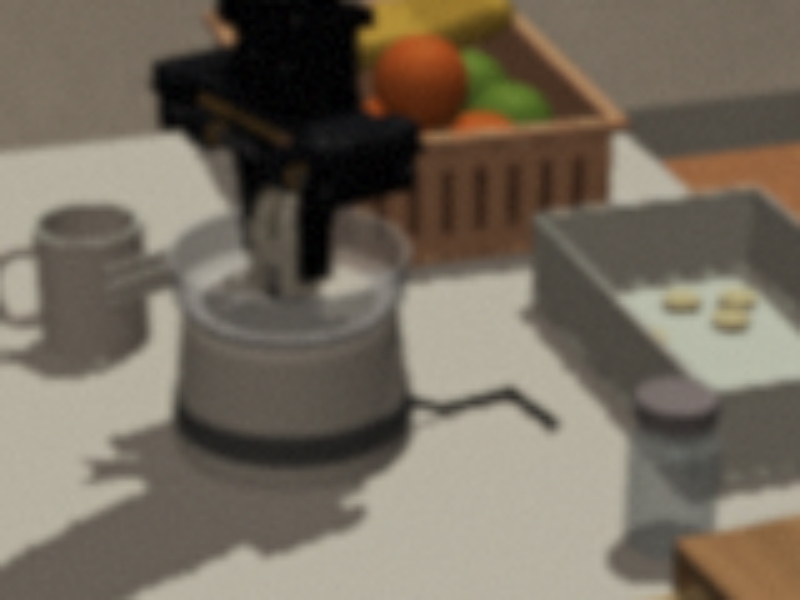

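View pics/c7.png

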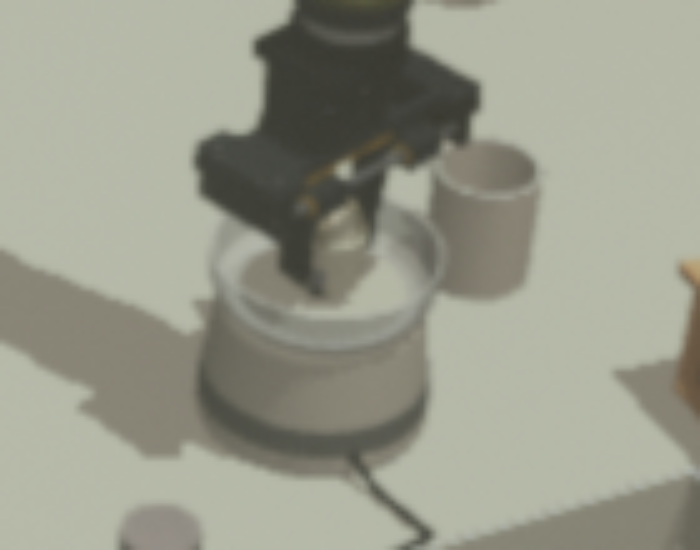

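The TCP stays at 0.1223 while the force jumps to about 11.5 N. That is the drive's stop, about 8 mm below first contact, with no slip in the fingers. Handing in.

Run:
```python
from h import *
print(current_tool_pos(),current_force(),current_opening(),current_time_s())
robot.job_done()
```

```text
[0.52728185 0.28510927 0.12224916] [-0.98561287 -0.29065883  8.74462948] 0.04915046863368241 23.9417
the job is handed in; nothing more can be done
```

I opened the drawer by its handle (pulled 148 mm), lifted out the large cone and turned it to match the drive. I then slid it on, pressed it down, and handed in at about 24 s still holding and pressing it.

Last checks:
- **Press:** the drive appears to be on its stop. The tool stopped at z = 0.1223 m, about 8 mm below where the cone's underside should meet the collar, and did not go lower when commanded further. The press was then about 10–11.5 N.
- **Fit:** the cone slid about 17 mm down over the cross with almost no side force, so it is meshed. I judged "fully home" from heights and forces, because the cameras could not see the foot on the collar.
- **Grip:** the fingers held at 49 mm opening on the 50 mm skirt, set to 40 N.
- **Position:** the tool was within about 0.5 mm of the measured drive centre (0.527, 0.285).
- **Other objects:** the small cone was in the drawer when I lifted the large one out, and I did not go back there. The jar and mug looked untouched at the end. The tea box was not in the final pictures, but it was undisturbed after the lift.

No check failed. The only differences I saw were 1–5 mm between cameras, before I took the closer wrist-camera measurements used for the grasp and fit.

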